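# Stamp the inspection box on a radio's back label

### The arm

A 6-joint arm with a two-finger parallel gripper is mounted at the origin on the work surface. World frame = base frame: x ahead of the robot, y to its left, z up, the work surface at z = 0. Lengths are in mm, angles in rad, forces in N, time in s.
With the tool pointing down it reaches from about 375 to 750 mm from the base axis. Payload 9 kg.
Tool frame: the origin (TCP) lies between the finger pads; the fingertips stand 17 mm ahead of it and the grasp point (between the pads) lies 2 mm behind it; z points along the fingers, y is the line along which they close (so a half turn about z gives the same grasp; the last joint's range is limited). The gripper opens to 85 mm and grips with 20 to 120 N. Pads are 22 mm wide; open, the fingers measure 114 mm over their backs; the gripper's body (76 mm by 85 mm) begins 54 mm behind the grasp point. The pads swing forward as they close: fully open they stand 13 mm farther back than shut.
Start: joints at [0.944, 0.104, 0.097, 1.564, 0, 1.353], TCP at [238.512, 550.588, 248.331] pointing down, gripper open.
Joint ranges: [-2.99, 2.99], [-0.84, 1.86], [-1.1, 1.16], [-1.84, 2.11], [-1.51, 1.56], [-3.14, 3.14]. Speed limits (rad/s): [2.22, 2.22, 2.57, 3.14, 3.14, 3.14].

### API

Orientations are given as a unit quaternion [x, y, z, w].
In Python, from rig import * gives the robot as it stands. The module is installed in compiled form; this text tells all that it offers.
- The arm moves only by the tool jog_arm, never from a script. Its argument "increments" is a list that holds one entry, the list of rows, each a list of 7 numbers: the shift along the tool's x, y, z in mm, then the turn, a rotation vector about the tool's x, y, z in degrees, then the finger opening in mm, from 0 to 85.4. In form: [[[x, y, z, rx, ry, rz, fingers], ...]]. A call has 1 to 5 rows; each row shifts and turns the commanded pose from where the row before left it, along the tool's axes as they then stand; what a row does not reach is not made up. A row lasts 1/8 s, in which the tool goes at most 62.5 mm and 10.7 degrees, less where a joint would pass 70% of its speed; a pose out of reach is approached as far as the arm can. A call is refused whole if a number of a shift passes 62.5 or a number of a turn 10.7, either way. A call with a gripper value outside its range is refused whole. The fingers move at their own pace and stop on an object; "newtons" is the grip in N (left out, the last holds). Time passes only in rows, so rows that do not move let the fingers close. It gives the time, the measured TCP pose, the force, the opening and the grip force at its end, in the units of the state.
- read_state(): the state, without advancing time (a new reading comes with each control period).
- capture(name): name is "side" or "top"; returns a dict with "frame" (420x560x3 uint8, red, green, blue), "fx", "fy", "cx", "cy" (pixels), "D" ([k1, k2, p1, p2, k3] as OpenCV has them; the pictures are not rectified), "rvec" (rotation vector, rad) and "tvec" (3), from world to camera coordinates, as OpenCV has them. Camera axes: x right, y down, z forward; pixel columns grow to the right and rows downward; lengths in mm; the calibration is good to about 2 mm. A picture is of the moment at which its call begins. There is no depth.
- close_job(): hands the job in; it is judged then, once.
Trained networks look in the newest picture that a camera, given by its name, has taken for a name from the list of things; names that differ only in an ending like _2 or _b are one class to them, and where a whole thing is asked for, a point or a joint stands for the part that bears it (a point fixed in the world has none). Each returns a list of dicts, best first, with "p" (0 to 1); they miss things now and then, are a little off and sometimes report something else, mostly with a low value. They report only what shows in the picture. A call takes as long as a camera call.
- regions_of(camera, thing): "pixels" (420x560 bool, what is visible of it) and "location" ([row, column] in pixels, amid what is visible of it).
The state is a dict: "clock": time; "joint_positions": joint angles; "joint_vel": joint speeds; "effort": joint torques, N m; "tcp_pos": TCP position; "orientation": TCP orientation; "ft_force": force on the tool from outside, world axes, zero at the start; "torque": the same for the moment, N m; "grip_width": finger opening in mm; "finger_force": force on a finger pad.
Only numpy, scipy, OpenCV 4.12 (cv2) and the standard library are available. Lean on these libraries where they do the work, as an engineer would, in place of code of your own. Each camera call takes 0.05 s, during which the arm holds its last target. There are 200 camera calls.

### The job

Take the rubber inspection stamp out of the wooden stand and put its mark inside the small printed box on the label on the radio's back: press straight down, square to the cover, with a steady 12 newtons for a good second, without slamming or sliding the rubber. Then lift it straight up off the label, set it back upright and fully home in the same place of the stand, and let go; leave the radio and everything else where it lies.

Things in the scene. Friction and masses are not known exactly. Their poses are not given: they have to be found in the camera images.
- stamp: hand stamp, upright in one of the stand's two bores; round, z up. Origin: centre of its unloaded rubber face at the bottom. From there up: nose 16 mm across to 34 mm, brass collar 30 mm across to 40 mm, dark wooden barrel 18 mm across to 95 mm (grip about 70 mm up), domed head 24 mm across to 107 mm. 0.12 kg. The other tool there is slimmer, taller, grey, without a domed head
- die: the stamp's rubber die, 10 mm across; origin at the centre of its printing face, z as the stamp's. Cushioned: gives up to 3 mm. Prints well at 10 to 14 N held about 1 s. Spoilt above 20 N, when out of square by over 5 degrees, or when the face moves faster than 25 mm/s under load: come down on the label at 10 to 15 mm/s, reading the force
- radio: turquoise radio, loose, on its face: 105 mm (its x) by 180 mm (its y), 0.5 to 0.8 kg; origin at the centre of its underside on the bench, z up. Walls 46 mm high; between them the turquoise back cover, 86 x 160 mm, with slots on its -y half and a white label, 56 x 58 mm, on its +y half
- mark_box (a point): centre of the printed box on the label, a thin dark square 20 mm wide: x 8 mm, y 45 mm, z 48 mm in the radio's frame. The height is nominal: this point belongs to the shell, and the cover with the label, not yet screwed down, sits up to 4 mm higher or lower from set to set, so the label's real height must be felt
- stand: wooden tool stand, fixed: 60 mm (its x) by 160 mm (its y), 48 mm high; origin at the centre of its underside, z up. Two upright through bores 20 mm across, 90 mm apart. A tool hangs in a bore by its collar resting on the stand's top: the seated stamp's origin is on the bore's axis, 14 mm above the bench
- stand_hole0 (a point): the centre of the mouth of one bore, on the stand's top, 45 mm from the stand's centre towards its -y
- stand_hole1 (a point): the centre of the mouth of the other bore, on the stand's top, 45 mm from the stand's centre towards its +y
- trimmer: the other tool in the stand, a grey trimming tool 120 mm tall (its top stands 134 mm above the bench), 14 mm barrel, 26 mm collar; leave alone
- carry_handle: black rubber carry handle, 200 mm long, 13 mm thick, lying on the bench; leave alone
- tuning_capacitor: small steel tuning capacitor, 30 x 28 x 29 mm, with a brass shaft; leave alone
- resistor_holder: white ceramic resistor holder, 50 x 18 x 20 mm, lying between the stand and the radio; leave alone
- loudspeaker: round loudspeaker, 76 mm across, 31 mm high; leave alone
- screwdriver: screwdriver, 190 mm long, lying on the bench; leave alone

How it is judged:
By the outcome, as a careful person would: the job done as asked, in the order asked, and still so for the second after the job is handed in, with the robot touching nothing.
It also fails if it takes over 61 s, if anything falls off the work surface, if the arm or the gripper's body presses on something with over 40 N, if the wrist force passes 120 N, or if a joint passes its speed limit or range.

## Working session

There is one attempt and no reset: what is moved stays moved. The work goes in short steps, Python scripts to look and compute and a tool call to move; the robot and the scene stay as the last step left them, time stands still between calls to the robot, and variables do not carry over. Pictures are saved under pics/ and viewed, at most 13 in all, crops included, and the job is handed in when it is done.

Besides the shell and the picture viewer there is one more tool, called as name([rows], argument=value, ...), one row to a line, values as JSON. jog_arm: Moves the arm, as the interface text tells. Its arguments: {"type":"object","properties":{"increments":{"type":"array"},"newtons":{"type":"number"}},"required":["increments"]}

```bash
mkdir -p pics; python3 - <<'E'
from rig import *
import cv2, numpy as np, pickle
s=read_state(); print(s)
for c in("side","top"):
    d=capture(c); pickle.dump(d,open(f"{c}.pkl","wb")); cv2.imwrite(f"pics/{c}0.png",d["frame"][...,::-1])
    R=cv2.Rodrigues(np.array(d["rvec"],float))[0]; print(c,(-R.T@np.array(d["tvec"]).ravel()).round(),R[2].round(2))
    for t in("stamp","stand","radio","trimmer","mark_box"):
        for r in regions_of(c,t)[:2]: print(c,t,round(r["p"],2),np.round(r["location"]),r["pixels"].sum())
E
```

```text
{'clock': 0.0, 'joint_positions': array([9.44310845e-01, 1.04680061e-01, 9.64893406e-02, 1.56391970e+00,
       5.58935108e-06, 1.35309033e+00]), 'joint_vel': array([-0.00142662, -0.0016168 , -0.0013276 ,  0.00177705,  0.00108534,
        0.00103464]), 'effort': array([-3.64556145e-03, -5.56924403e+01,  5.03653836e+01,  1.67852780e-02,
       -5.31037167e-04,  3.55100610e-05]), 'tcp_pos': array([238.30076247, 550.30988079, 247.5446324 ]), 'orientation': array([ 2.02969598e-01,  9.79184819e-01, -5.98232883e-04, -2.71723120e-04]), 'ft_force': array([ 0.11938164,  0.26020208, -0.21958183]), 'torque': array([ 0.03652222,  0.00985779, -0.02153162]), 'finger_force': 0.0, 'grip_width': 85.33584933617023}
side [ 489. -673.  733.] [ 0.11  0.74 -0.67]
side stamp 0.71 [328. 288.] 402
side stand 0.58 [329. 284.] 2217
side radio 0.9 [205. 231.] 2753
side radio 0.72 [330. 283.] 2318
side trimmer 0.55 [334. 287.] 457
side trimmer 0.53 [285. 290.] 314
side mark_box 0.97 [204. 229.] 2677
top [ 356.   66. 1316.] [ 0.2  -0.01 -0.98]
top stamp 0.68 [218. 398.] 129
top stand 0.96 [219. 379.] 1308
top stand 0.75 [216. 398.] 157
top radio 0.86 [248. 242.] 2968
top trimmer 0.54 [211. 367.] 96
top trimmer 0.31 [287. 126.] 712
top mark_box 0.67 [247. 242.] 2857
top mark_box 0.59 [216. 398.] 133
```

```bash
python3 - <<'E'
import cv2, pickle
for c,(r0,r1,c0,c1) in dict(side=(150,400,140,390),top=(160,310,180,440)).items():
    f=pickle.load(open(f"{c}.pkl","rb"))["frame"][r0:r1,c0:c1,::-1]
    k=600/max(f.shape[0]*1.0, f.shape[1]*.75); k=min(k,3)
    k=2.4 if c=="side" else 3
    cv2.imwrite(f"pics/{c}1.png",cv2.resize(f,None,fx=k,fy=k,interpolation=cv2.INTER_CUBIC))
E
```

```text
(no output)
```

View pics/side0.png

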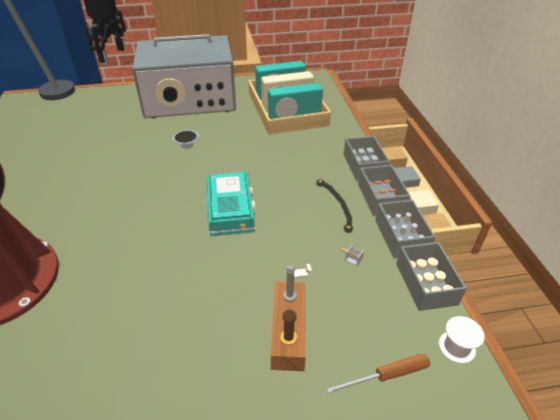

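View pics/top0.png

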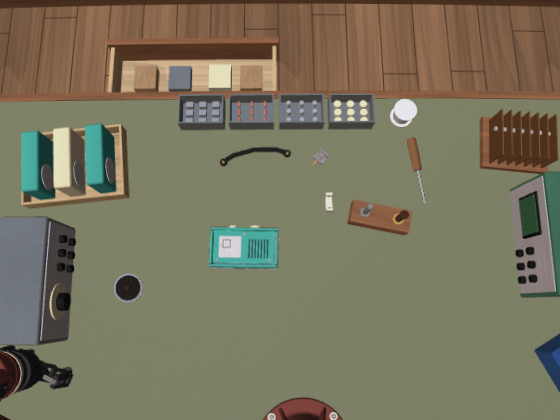

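View pics/side1.png

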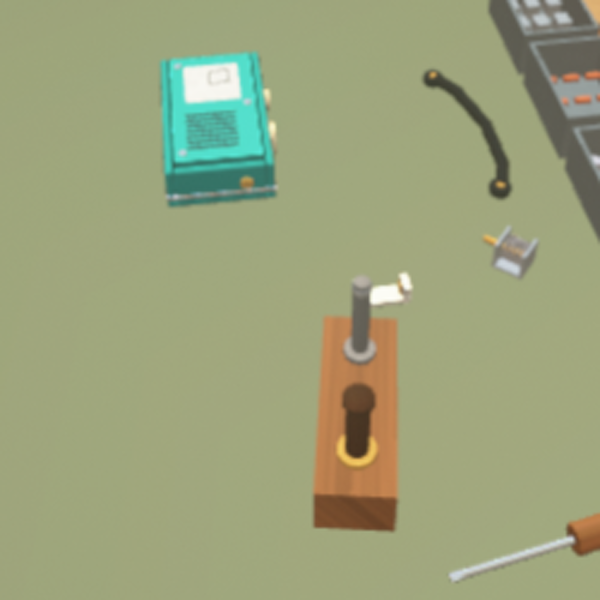

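View pics/top1.png

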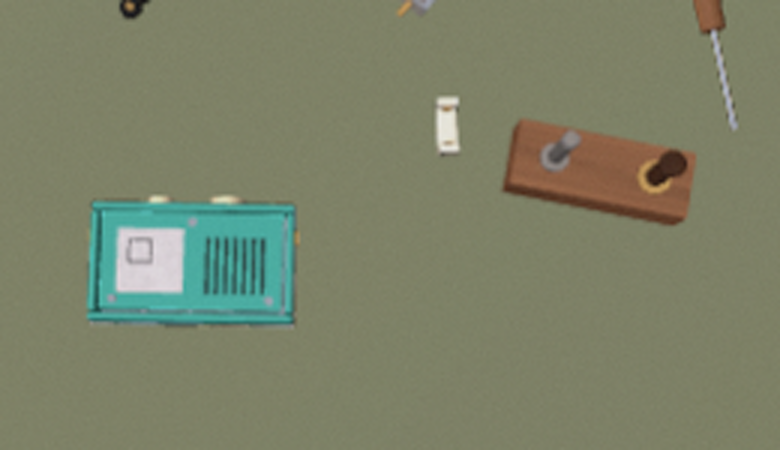

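The side view shows the stand at about (289,325), with the domed stamp in the near bore at about (289,333) and the trimmer in the far bore. The radio is at about (230,203), label away from the camera. In the top view the collar is at about (398,218) and the printed box at about (226,243). Next I triangulate these.

```bash
cat > h.py <<'E'
import cv2, numpy as np, pickle
from scipy.optimize import least_squares
C={c:pickle.load(open(f"{c}.pkl","rb")) for c in("side","top")}
def K(d): return np.array([[d["fx"],0,d["cx"]],[0,d["fy"],d["cy"]],[0,0,1]],float)
def proj(d,P): return cv2.projectPoints(np.array(P,float).reshape(-1,1,3),np.array(d["rvec"],float),np.array(d["tvec"],float),K(d),np.array(d["D"],float))[0].reshape(-1,2)
def atz(d,uv,z):
    n=cv2.undistortPoints(np.array([[uv]],float),K(d),np.array(d["D"],float)).ravel()
    R=cv2.Rodrigues(np.array(d["rvec"],float))[0]; o=-R.T@np.array(d["tvec"],float).ravel(); v=R.T@[*n,1]
    return o+v*(z-o[2])/v[2]
def S(u,v): return np.array([140+(u+.5)/2.4-.5,150+(v+.5)/2.4-.5])
def T(u,v): return np.array([180+(u+.5)/3-.5,160+(v+.5)/3-.5])
E
python3 - <<'E'
from h import *
np.set_printoptions(precision=1,suppress=True)
for n,uv,z in [("collar",(656,176),53),("head",(673,163),105),("trimtop",(570,139),132),("trcol",(556,156),53),("box",(139,250),48),
  ("st1",(520,119),48),("st2",(696,152),48),("st3",(686,216),40),("st4",(506,190),48),
  ("r1",(92,202),46),("r2",(296,205),46),("r3",(294,322),46),("r4",(90,321),46),("holder",(448,126),20)]:
    print("top",n,atz(C["top"],T(*uv),z))
for n,uv,z in [("collar",(357,449),53),("head",(358,398),103),("trimtop",(361,283),134),("trcol",(360,350),53),("box",(218,76),48),
  ("st1",(324,317),48),("st2",(398,321),48),("st3",(397,500),48),("st4",(315,494),48),
  ("r1",(162,60),46),("r2",(259,54),46),("r3",(273,162),46),("r4",(167,176),46),("holder",(385,293),15)]:
    print("side",n,atz(C["side"],S(*uv),z))
E
```

```text
top collar [ 583.7 -262.    53. ]
top head [ 585.4 -263.8  105. ]
top trimtop [ 601.4 -171.1  132. ]
top trcol [ 602.4 -173.7   53. ]
top box [522.5 194.8  48. ]
top st1 [ 637.3 -143.8   48. ]
top st2 [ 606.  -300.7   48. ]
top st3 [ 549.6 -290.3   40. ]
top st4 [ 573.1 -128.9   48. ]
top r1 [565.7 237.   46. ]
top r2 [561.6  57.   46. ]
top r3 [458.7  59.7  46. ]
top r4 [460.9 236.9  46. ]
top holder [637.5 -82.4  20. ]
side collar [ 580.6 -260.9   53. ]
side head [ 582.  -251.3  103. ]
side trimtop [ 598.  -173.7  134. ]
side trcol [ 599.2 -174.    53. ]
side box [518.6 198.7  48. ]
side st1 [ 577. -133.   48.]
side st2 [ 636.  -146.6   48. ]
side st3 [ 601.6 -302.4   48. ]
side st4 [ 545.2 -288.7   48. ]
side r1 [461.8 238.4  46. ]
side r2 [565.5 232.1  46. ]
side r3 [559.1  60.8  46. ]
side r4 [458.   57.6  46. ]
side holder [638.4 -89.1  15. ]
```

```bash
cat > plan.py <<'E'
import sys, numpy as np
from scipy.spatial.transform import Rotation as Ro
from rig import read_state
def show():
    s=read_state(); R=Ro.from_quat(s["orientation"]); y=R.apply([0,1,0]); z=R.apply([0,0,1])
    print("t",round(s["clock"],2),"p",s["tcp_pos"].round(1),"yaw",round(np.degrees(np.arctan2(y[1],y[0])),2),"tilt",np.degrees(z[:2]).round(2),"F",s["ft_force"].round(1),"M",s["torque"].round(2),"w",round(s["grip_width"],1),"ff",round(float(s["finger_force"]),1)); return s,R
def plan(target,yaw,step=58):
    # rows to reach target (TCP) with tool down and tool y at yaw deg (nearest half turn left to caller)
    s,R=show(); p=s["tcp_pos"].copy(); y=np.array([np.cos(np.radians(yaw)),np.sin(np.radians(yaw)),0]); z=np.array([0,0,-1.])
    G=Ro.from_matrix(np.c_[np.cross(y,z),y,z]); rows=[]
    for _ in range(30):
        d=np.array(target,float)-p; rv=np.degrees((R.inv()*G).as_rotvec())
        if np.linalg.norm(d)<.2 and np.linalg.norm(rv)<.1: break
        n=max(1,np.linalg.norm(d)/step); m=max(1,np.linalg.norm(rv)/10)
        sh=R.inv().apply(d/n).round(1); t=(rv/m).round(1); rows.append([*sh.tolist(),*t.tolist()])
        p=p+R.apply(sh); R=R*Ro.from_rotvec(np.radians(t))
    for r in rows: print(r)
if __name__=="__main__":
    a=[float(x) for x in sys.argv[1:]]
    plan(a[:3],a[3],a[4] if len(a)>4 else 58) if a else show()
E
python3 plan.py 582 -262 200 -11.6
```

```text
t 0.6 p [238.5 550.6 248.4] yaw 66.58 tilt [0.01 0.01] F [-0.5 -0.  -0.2] M [ 0.    0.01 -0.03] w 85.2 ff 0.0
[-41.9, -40.0, 3.2, 0.0, -0.0, 10.0]
[-48.2, -32.1, 3.2, 0.0, -0.0, 10.0]
[-53.0, -23.2, 3.2, 0.0, -0.0, 10.0]
[-56.3, -13.7, 3.2, 0.0, -0.0, 10.0]
[-57.8, -3.7, 3.2, 0.0, -0.0, 10.0]
[-57.6, 6.4, 3.2, 0.0, -0.0, 10.0]
[-55.6, 16.3, 3.2, 0.0, -0.0, 10.0]
[-51.9, 25.7, 3.1, 0.0, -0.0, 8.2]
[-47.7, 32.8, 3.2, 0.0, -0.0, -0.0]
[-47.7, 32.8, 3.1, 0.0, -0.0, -0.0]
[-47.7, 32.8, 3.2, 0.0, -0.0, -0.0]
[-47.7, 32.8, 3.1, 0.0, -0.0, -0.0]
[-47.7, 32.8, 3.2, 0.0, -0.0, -0.0]
[-47.7, 32.9, 3.1, 0.0, -0.0, -0.0]
[-47.7, 32.8, 3.2, 0.0, -0.0, -0.0]
[-11.2, 7.7, 0.7, 0.0, -0.0, -0.0]
```

jog_arm([
  [[-42, -40, 3, 0, 0, 10, 85], [-48, -32, 3, 0, 0, 10, 85], [-53, -23, 3, 0, 0, 10, 85], [-56, -14, 3, 0, 0, 10, 85], [-58, -4, 3, 0, 0, 10, 85]],
])

```text
clock: 1.23
tcp_pos: [351.2, 282.3, 233.4]
orientation: [0.6, 0.8, 0.0, 0.0]
ft_force: [0.6, 0.1, 0.1]
grip_width: 84.8
finger_force: 0.0
```

jog_arm([
  [[-57.5, 6.5, 3, 0, 0, 10, 85], [-55.5, 16.5, 3, 0, 0, 10, 85], [-52, 25.5, 3, 0, 0, 8.2, 60], [-47.5, 33, 3, 0, 0, 0, 60], [-47.5, 33, 3, 0, 0, 0, 60]],
])

```text
clock: 1.85
tcp_pos: [464.6, 15.7, 218.6]
orientation: [0.775, 0.632, 0.0, 0.0]
ft_force: [1.4, -0.4, -0.2]
grip_width: 59.9
finger_force: 0.0
```

```bash
python3 plan.py 582 -262 200 -11.6
```

```text
t 1.85 p [464.6  15.7 218.6] yaw -11.64 tilt [ 0.07 -0.  ] F [ 1.4 -0.4 -0.2] M [ 0.06 -0.09 -0.01] w 59.9 ff 0.0
[-47.7, 32.8, 3.6, 0.1, -0.0, -0.0]
[-47.7, 32.9, 3.5, -0.0, -0.0, -0.0]
[-47.7, 32.8, 3.5, -0.0, -0.0, -0.0]
[-47.7, 32.9, 3.6, -0.0, -0.0, -0.0]
[-47.7, 32.9, 3.5, -0.0, -0.0, -0.0]
[-9.8, 6.7, 0.8, -0.0, -0.0, -0.0]
```

jog_arm([
  [[-47.5, 33, 3.5, 0, 0, 0, 60], [-47.5, 33, 3.5, 0, 0, 0, 60], [-47.5, 33, 3.5, 0, 0, 0, 60], [-47.5, 33, 3.5, 0, 0, 0, 60], [-47.5, 33, 3.5, 0, 0, 0, 60]],
])

```text
clock: 2.48
tcp_pos: [578.4, -250.1, 200.7]
orientation: [0.775, 0.632, 0.0, 0.0]
ft_force: [0.3, -0.0, 0.3]
grip_width: 60.1
finger_force: 0.0
```

jog_arm([
  [[-10, 6, 1, 0, 0, 0, 50], [0, 0, 0, 0, 0, 0, 50]],
])

```text
clock: 2.72
tcp_pos: [581.4, -259.5, 199.4]
orientation: [0.775, 0.632, -0.0, -0.001]
ft_force: [-0.3, 0.5, -0.1]
grip_width: 49.7
finger_force: 0.0
```

```bash
python3 plan.py 582 -262 200 -11.6; python3 - <<'E'
from rig import *
import cv2, numpy as np, pickle
for c in("side","top"):
    d=capture(c); pickle.dump(d,open(f"{c}_b.pkl","wb"))
    s=read_state()
from h import *
fs=pickle.load(open("side_b.pkl","rb"))["frame"]; ft=pickle.load(open("top_b.pkl","rb"))["frame"]
a=cv2.resize(fs[220:400,230:350],None,fx=3.3,fy=3.3,interpolation=cv2.INTER_CUBIC); b=cv2.resize(ft[170:270,330:450],None,fx=3.3,fy=3.3,interpolation=cv2.INTER_CUBIC)
im=np.zeros((600,800,3),np.uint8); im[:a.shape[0],:a.shape[1]]=a; im[:b.shape[0],400:400+b.shape[1]]=b
cv2.imwrite("pics/b.png",im[...,::-1])
p=s["tcp_pos"]; print(p, "tip proj side",proj(C["side"],[p-[0,0,17]]),"top",proj(C["top"],[p+[0,0,60],p-[0,0,17]]))
E
```

```text
t 2.73 p [ 581.4 -259.5  199.4] yaw -11.67 tilt [-0.04  0.04] F [-0.3  0.5 -0.1] M [ 0.02  0.07 -0.01] w 49.7 ff 0.0
[-2.4, 1.1, -0.6, -0.0, -0.0, -0.1]
[ 581.54374485 -258.08877106  200.24593257] tip proj side [[290.56997384 289.3317897 ]] top [[419.4709882  202.69588097]
 [410.1790321  209.46924906]]
```

View pics/b.png

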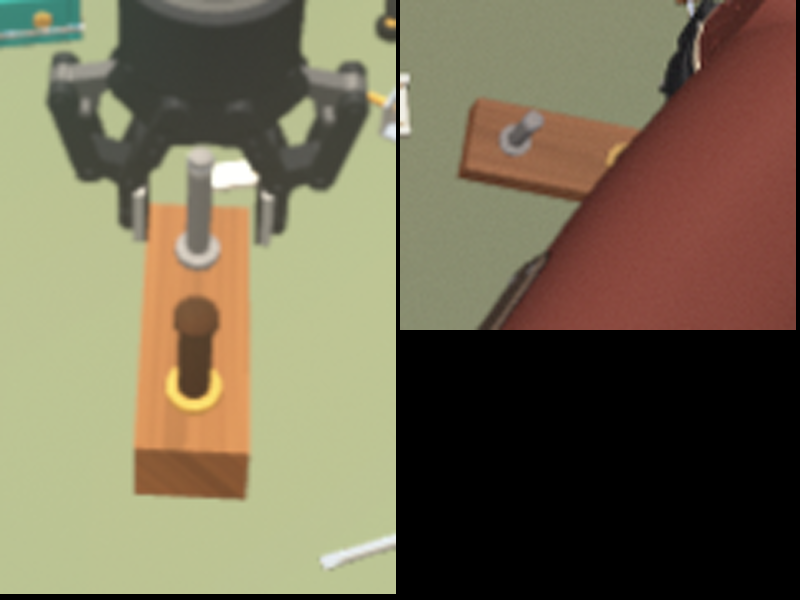

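The fingers straddle the stamp's line: tips at crop columns 140 and 265, midpoint about 202 against 200 predicted. The stamp's collar is at crop (194,387). Next I compute the commanded pose, since the readings are noisy.

```bash
python3 - <<'E'
import numpy as np
from scipy.spatial.transform import Rotation as Ro
from rig import *
rows=[[-42,-40,3,10],[-48,-32,3,10],[-53,-23,3,10],[-56,-14,3,10],[-58,-4,3,10],[-57.5,6.5,3,10],[-55.5,16.5,3,10],[-52,25.5,3,8.2]]+[[-47.5,33,3,0]]*2+[[-47.5,33,3.5,0]]*5+[[-10,6,1,0]]
p=np.array([238.512,550.588,248.331]); R=Ro.from_quat([.20297,.979185,0,0])
for r in rows: p=p+R.apply(r[:3]); R=R*Ro.from_rotvec([0,0,np.radians(r[3])])
print(p, R.as_matrix()[:,1])
a=[]
for i in range(4): a.append(read_state()["tcp_pos"]); capture("side")
print(np.array(a).round(2))
E
```

```text
[ 581.66211039 -259.21554463  199.831     ] [ 0.97950015 -0.20144344  0.        ]
[[ 581.54 -258.09  200.25]
 [ 581.61 -257.91  200.45]
 [ 581.68 -257.9   200.54]
 [ 581.7  -258.01  200.5 ]]
```

jog_arm([
  [[-3.3, 0.7, 40, 0, 0, 0, 45], [0, 0, 40, 0, 0, 0, 45], [0, 0, 28, 0, 0, 0, 45], [0, 0, 10, 0, 0, 0, 45], [0, 0, 0, 0, 0, 0, 30]],
], newtons=30)

```text
clock: 3.65
tcp_pos: [581.7, -262.2, 82.1]
orientation: [0.775, 0.632, 0.0, -0.0]
ft_force: [0.1, 0.0, 0.2]
grip_width: 30.4
finger_force: 0.0
```

```bash
python3 plan.py 582 -262 82 -11.6
```

```text
t 3.65 p [ 581.7 -262.2   82.1] yaw -11.6 tilt [-0.    0.01] F [0.1 0.  0.2] M [0.05 0.01 0.02] w 30.4 ff 0.0
[0.3, 0.3, 0.1, -0.0, -0.0, 0.0]
```

jog_arm([
  [[0, 0, 0, 0, 0, 0, 22], [0, 0, 0, 0, 0, 0, 19], [0, 0, 0, 0, 0, 0, 16], [0, 0, 0, 0, 0, 0, 10]],
], newtons=25)

```text
clock: 4.15
tcp_pos: [582.1, -262.9, 82.9]
orientation: [0.775, 0.632, 0.0, 0.001]
ft_force: [-2.0, 1.1, 5.7]
grip_width: 17.8
finger_force: 20.6
```

```bash
python3 plan.py; python3 - <<'E'
from rig import *
import cv2, numpy as np
f=capture("side")["frame"]; cv2.imwrite("pics/c.png",cv2.resize(f[240:380,230:350],None,fx=4,fy=4,interpolation=cv2.INTER_CUBIC)[...,::-1])
E
python3 plan.py
```

```text
t 4.15 p [ 582.1 -262.9   82.9] yaw -11.63 tilt [ 0.06 -0.05] F [-2.   1.1  5.7] M [ 0.18  0.44 -0.05] w 17.8 ff 20.6
t 4.2 p [ 582.1 -262.9   82.9] yaw -11.62 tilt [ 0.06 -0.05] F [-1.9  1.1  6. ] M [0.16 0.39 0.05] w 17.5 ff 20.6
```

View pics/c.png

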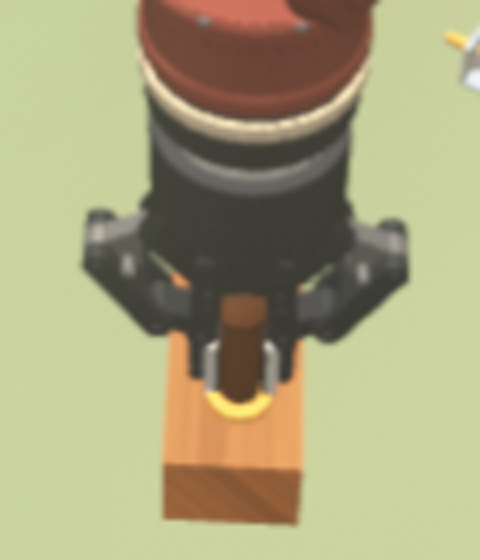

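The stamp is held between the pads, upright, with its collar on the stand (crop about (240,400)). I'll firm the grip, then lift.

jog_arm([
  [[0, 0, 0, 0, 0, 0, 10], [0, 0, 0, 0, 0, 0, 10], [0, 0, -2, 0, 0, 0, 10], [0, 0, -2, 0, 0, 0, 10], [0, 0, 0, 0, 0, 0, 10]],
], newtons=70)

```text
clock: 4.82
tcp_pos: [581.7, -262.5, 85.8]
orientation: [0.775, 0.632, 0.0, -0.0]
ft_force: [-0.5, -0.6, -1.6]
grip_width: 17.1
finger_force: 61.6
```

```bash
python3 plan.py
```

```text
t 4.83 p [ 581.7 -262.5   85.8] yaw -11.62 tilt [0.   0.01] F [-0.5 -0.6 -1.6] M [-0.04 -0.04 -0.01] w 17.1 ff 61.6
```

jog_arm([
  [[0, 0, -15, 0, 0, 0, 10], [0, 0, -30, 0, 0, 0, 10], [0, 0, -40, 0, 0, 0, 10], [0, 0, -40, 0, 0, 0, 10], [0, 0, -20, 0, 0, 0, 10]],
])

```text
clock: 5.45
tcp_pos: [582.4, -263.1, 234.9]
orientation: [0.775, 0.632, 0.001, 0.002]
ft_force: [0.2, -0.8, -1.8]
grip_width: 17.0
finger_force: 61.7
```

```bash
python3 plan.py 520.5 193.8 170 -11.6 50; python3 - <<'E'
from rig import *
import cv2, numpy as np, pickle
f=capture("side"); pickle.dump(f,open("side_c.pkl","wb")); f=f["frame"]; cv2.imwrite("pics/d.png",cv2.resize(f[190:350,220:360],None,fx=3.7,fy=3.7,interpolation=cv2.INTER_CUBIC)[...,::-1])
E
```

```text
t 5.45 p [ 582.4 -263.1  234.9] yaw -11.62 tilt [ 0.2  -0.14] F [ 0.2 -0.8 -1.8] M [-0.02  0.03  0.01] w 17.0 ff 61.7
[46.7, -16.4, 6.8, 0.2, 0.1, -0.0]
[46.7, -16.4, 7.0, 0.0, -0.0, -0.0]
[46.7, -16.4, 7.0, 0.0, -0.0, -0.0]
[46.7, -16.4, 7.0, 0.0, -0.0, -0.0]
[46.7, -16.4, 7.0, 0.0, -0.0, -0.0]
[46.7, -16.4, 6.9, 0.0, -0.0, -0.0]
[46.7, -16.4, 6.9, 0.0, -0.0, -0.0]
[46.7, -16.4, 7.0, 0.0, -0.0, -0.0]
[46.7, -16.3, 6.9, 0.0, -0.0, -0.0]
[14.7, -5.2, 2.2, 0.0, -0.0, -0.0]
```

View pics/d.png

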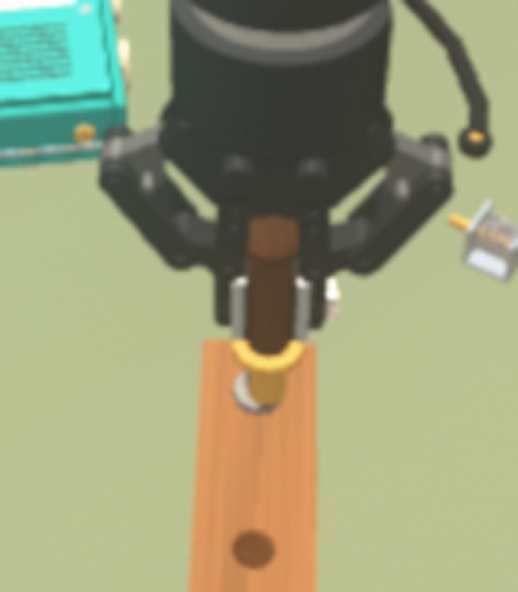

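The stamp hangs upright in the grip, collar at crop (267,352). The empty bore mouth shows at crop (253,549), px about (288.4,338.4). Next I move above the label.

jog_arm([
  [[25, -8.7, 0, 0, 0, 0, 10], [45, -15.7, 0, 0, 0, 0, 10], [50, -17.5, 0, 0, 0, 0, 10], [50, -17.5, 0, 0, 0, 0, 10], [50, -17.5, 0, 0, 0, 0, 10]],
])

```text
clock: 6.12
tcp_pos: [550.1, -30.0, 231.0]
orientation: [0.775, 0.632, 0.0, 0.0]
ft_force: [0.6, 0.1, -0.5]
grip_width: 17.2
finger_force: 61.8
```

jog_arm([
  [[50, -17.5, 10, 0, 0, 0, 10], [50, -17.5, 15, 0, 0, 0, 10], [50, -17.5, 15, 0, 0, 0, 10], [40, -14, 15, 0, 0, 0, 10], [24.7, -8.5, 5, 0, 0, 0, 10]],
])

```text
clock: 6.75
tcp_pos: [519.2, 195.7, 169.8]
orientation: [0.775, 0.633, -0.0, -0.0]
ft_force: [0.9, 0.3, -0.8]
grip_width: 16.6
finger_force: 61.8
```

jog_arm([
  [[0, 0, 10, 0, 0, 0, 10], [0, 0, 0, 0, 0, 0, 10], [0, 0, 0, 0, 0, 0, 10]],
])

```text
clock: 7.12
tcp_pos: [520.8, 192.9, 161.1]
orientation: [0.775, 0.631, 0.0, 0.0]
ft_force: [0.1, 0.6, -1.0]
grip_width: 17.4
finger_force: 61.8
```

```bash
python3 - <<'E'
from rig import *
from h import *
from plan import show
np.set_printoptions(precision=1,suppress=True)
print("bore side",atz(C["side"],(288.4,338.4),48))
ims=[]
for c in("side","top"):
    d=capture(c); pickle.dump(d,open(f"{c}_d.pkl","wb"))
s,R=show(); p=s["tcp_pos"]
for z in (0,34,95): print(z,proj(C["side"],[p+[0,0,z-68]]), proj(C["top"],[p+[0,0,z-68]]))
f=pickle.load(open("side_d.pkl","rb"))["frame"][120:260,170:300]; g=pickle.load(open("top_d.pkl","rb"))["frame"][200:300,180:300]
a=cv2.resize(f,None,fx=3.2,fy=3.2,interpolation=cv2.INTER_CUBIC); b=cv2.resize(g,None,fx=3.2,fy=3.2,interpolation=cv2.INTER_CUBIC)
im=np.zeros((600,800,3),np.uint8); im[:a.shape[0],:a.shape[1]]=a; im[:b.shape[0],416:416+b.shape[1]]=b
cv2.imwrite("pics/e.png",im[...,::-1])
E
```

```text
bore side [ 580.5 -261.    48. ]
t 7.22 p [520.9 193.  161.3] yaw -11.7 tilt [0. 0.] F [ 0.2  0.1 -0.9] M [-0.  0. -0.] w 17.0 ff 61.8
0 [[230.5 168.1]] [[224.9 241.3]]
34 [[229.5 156.6]] [[223.5 239.5]]
95 [[227.7 134.7]] [[220.8 235.9]]
```

View pics/e.png

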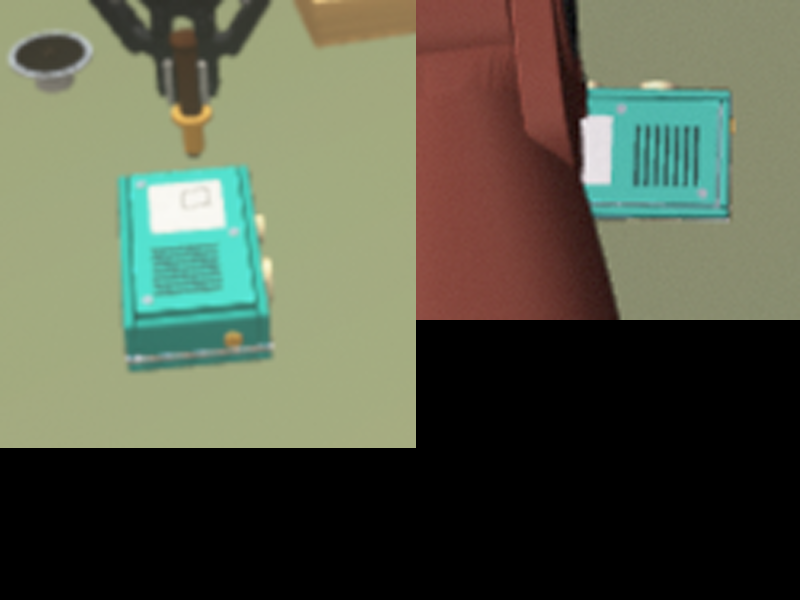

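The stamp is upright, with its nose bottom at px about (230.9,168.4), which matches the projection. The box centre is at px about (231.1,181.7). Next I descend close to the label and then feel for it.

jog_arm([
  [[0, -0.5, 12, 0, 0, 0, 10], [0, 0, 12, 0, 0, 0, 10], [0, 0, 8, 0, 0, 0, 10], [0, 0, 3, 0, 0, 0, 10], [0, 0, 0, 0, 0, 0, 10]],
])

```text
clock: 7.85
tcp_pos: [519.8, 193.9, 125.6]
orientation: [0.775, 0.632, -0.0, -0.0]
ft_force: [-0.8, 0.5, -1.0]
grip_width: 17.2
finger_force: 61.8
```

```bash
python3 - <<'E'
from rig import *
from h import *
from plan import show
np.set_printoptions(precision=1,suppress=True)
d=capture("side"); s,R=show(); p=s["tcp_pos"]
print(proj(C["side"],[p-[0,0,68]]), "box pred at z",[(z,proj(C["side"],[[520,194,z]])) for z in (46,50,52)])
cv2.imwrite("pics/f.png",cv2.resize(d["frame"][140:200,195:270],None,fx=8,fy=8,interpolation=cv2.INTER_CUBIC)[...,::-1])
E
```

```text
t 7.9 p [520.1 193.9 126. ] yaw -11.62 tilt [0. 0.] F [ 0.8 -0.  -0.5] M [-0. -0.  0.] w 17.0 ff 61.8
[[231.1 179.3]] box pred at z [(46, array([[231.3, 183.1]])), (50, array([[231.2, 181.8]])), (52, array([[231.2, 181.2]]))]
```

View pics/f.png

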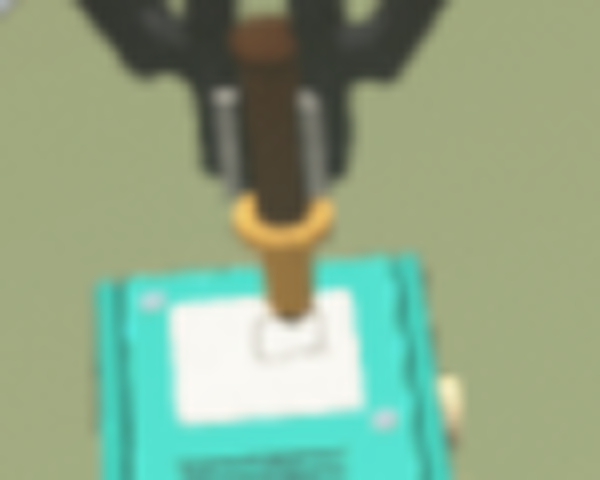

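The nose, at crop (290,318), lines up with the box centre (about (291,336)) in x. The vertical gap fits roughly 7 mm of height. Next I creep down reading the force.

jog_arm([
  [[0, 0, 1.5, 0, 0, 0, 10], [0, 0, 1.5, 0, 0, 0, 10], [0, 0, 1.5, 0, 0, 0, 10]],
])

```text
clock: 8.28
tcp_pos: [520.0, 193.9, 121.3]
orientation: [0.775, 0.632, 0.0, 0.0]
ft_force: [-0.3, 0.3, -1.3]
grip_width: 17.2
finger_force: 61.8
```

jog_arm([
  [[0, 0, 1.5, 0, 0, 0, 10]],
])

```text
clock: 8.4
tcp_pos: [520.0, 193.9, 119.7]
orientation: [0.775, 0.632, 0.0, -0.0]
ft_force: [1.6, 0.3, -1.1]
grip_width: 17.1
finger_force: 61.8
```

jog_arm([
  [[0, 0, 1.5, 0, 0, 0, 10]],
])

```text
clock: 8.52
tcp_pos: [520.1, 194.0, 118.6]
orientation: [0.775, 0.632, 0.0, 0.0]
ft_force: [-1.6, -0.1, 4.7]
grip_width: 17.0
finger_force: 61.9
```

jog_arm([
  [[0, 0, 0.4, 0, 0, 0, 10]],
])

```text
clock: 8.65
tcp_pos: [520.1, 194.0, 118.5]
orientation: [0.775, 0.632, 0.0, 0.0]
ft_force: [-1.9, -0.1, 5.3]
grip_width: 16.9
finger_force: 61.9
```

jog_arm([
  [[0, 0, 0.7, 0, 0, 0, 10]],
])

```text
clock: 8.78
tcp_pos: [520.1, 194.0, 118.0]
orientation: [0.775, 0.632, 0.0, 0.0]
ft_force: [-2.7, 0.0, 9.1]
grip_width: 17.0
finger_force: 62.0
```

jog_arm([
  [[0, 0, 0.3, 0, 0, 0, 10]],
])

```text
clock: 8.9
tcp_pos: [520.2, 194.0, 118.0]
orientation: [0.775, 0.632, 0.0, 0.0]
ft_force: [-3.9, -0.5, 8.9]
grip_width: 16.8
finger_force: 62.0
```

jog_arm([
  [[0, 0, 0.3, 0, 0, 0, 10]],
])

```text
clock: 9.02
tcp_pos: [520.2, 194.0, 117.8]
orientation: [0.775, 0.632, 0.0, 0.0]
ft_force: [-4.0, 0.2, 10.3]
grip_width: 17.1
finger_force: 62.0
```

jog_arm([
  [[0, -0.2, 0, 0, 0, 0, 10], [0, 0, 0, 0, 0, 0, 10]],
])

```text
clock: 9.28
tcp_pos: [520.1, 194.0, 117.9]
orientation: [0.775, 0.632, 0.001, 0.0]
ft_force: [-4.3, -0.8, 9.1]
grip_width: 16.7
finger_force: 62.1
```

jog_arm([
  [[0, -0.2, 0.3, 0, 0, 0, 10], [0, 0, 0, 0, 0, 0, 10]],
])

```text
clock: 9.52
tcp_pos: [520.1, 194.0, 117.8]
orientation: [0.775, 0.632, 0.001, 0.0]
ft_force: [-3.1, -0.4, 9.8]
grip_width: 16.8
finger_force: 62.0
```

jog_arm([
  [[0, 0, 0, 0, 0, 0, 10], [0, 0, 0, 0, 0, 0, 10]],
])

```text
clock: 9.78
tcp_pos: [520.1, 194.0, 117.8]
orientation: [0.775, 0.632, 0.001, 0.0]
ft_force: [-2.4, -1.9, 8.7]
grip_width: 17.1
finger_force: 62.0
```

jog_arm([
  [[0, 0, 0.4, 0, 0, 0, 10], [0, 0, 0, 0, 0, 0, 10]],
])

```text
clock: 10.02
tcp_pos: [520.2, 194.1, 117.6]
orientation: [0.775, 0.632, 0.001, 0.001]
ft_force: [-3.4, -0.5, 11.1]
grip_width: 17.1
finger_force: 62.0
```

jog_arm([
  [[0, 0, 0, 0, 0, 0, 10], [0, 0, 0, 0, 0, 0, 10]],
])

```text
clock: 10.28
tcp_pos: [520.1, 194.1, 117.6]
orientation: [0.775, 0.632, 0.001, 0.001]
ft_force: [-2.7, -1.4, 11.1]
grip_width: 17.0
finger_force: 62.0
```

```bash
python3 plan.py
```

```text
t 10.28 p [520.1 194.1 117.6] yaw -11.62 tilt [0.11 0.01] F [-2.7 -1.4 11.1] M [-0.11  0.97 -0.03] w 17.0 ff 62.0
```

jog_arm([
  [[0, 0, 0, 0, 0, 0, 10], [0, 0, 0, 0, 0, 0, 10], [0, 0, 0, 0, 0, 0, 10], [0, 0, 0, 0, 0, 0, 10]],
])

```text
clock: 10.78
tcp_pos: [520.1, 194.1, 117.5]
orientation: [0.775, 0.632, 0.001, 0.001]
ft_force: [-4.0, -0.3, 10.8]
grip_width: 17.1
finger_force: 62.0
```

jog_arm([
  [[0, 0, 0, 0, 0, 0, 10], [0, 0, 0, 0, 0, 0, 10], [0, 0, 0, 0, 0, 0, 10], [0, 0, 0, 0, 0, 0, 10]],
])

```text
clock: 11.28
tcp_pos: [520.1, 194.1, 117.5]
orientation: [0.775, 0.632, 0.001, 0.001]
ft_force: [-3.8, -0.3, 10.7]
grip_width: 16.4
finger_force: 62.0
```

jog_arm([
  [[0, 0, -0.8, 0, 0, 0, 10], [0, 0.1, -1, 0, 0, 0, 10], [0, 0.1, -1.2, 0, 0, 0, 10], [0, 0.1, -1.5, 0, 0, 0, 10], [0, 0.1, -1.5, 0, 0, 0, 10]],
])

```text
clock: 11.9
tcp_pos: [519.8, 193.9, 121.6]
orientation: [0.775, 0.632, -0.0, -0.0]
ft_force: [0.6, 0.2, -1.3]
grip_width: 16.9
finger_force: 61.8
```

jog_arm([
  [[0, 0, -2, 0, 0, 0, 10], [0, 0, -5, 0, 0, 0, 10], [0, 0, -15, 0, 0, 0, 10], [0, 0, -30, 0, 0, 0, 10], [0, 0, -30, 0, 0, 0, 10]],
])

```text
clock: 12.52
tcp_pos: [520.0, 193.9, 205.8]
orientation: [0.775, 0.632, 0.0, 0.0]
ft_force: [0.1, -0.4, -1.3]
grip_width: 17.3
finger_force: 61.8
```

```bash
python3 - <<'E'
from rig import *
from h import *
from plan import show
d=capture("side"); show()
cv2.imwrite("pics/g.png",cv2.resize(d["frame"][130:210,190:280],None,fx=7,fy=7,interpolation=cv2.INTER_CUBIC)[...,::-1])
E
```

```text
t 12.57 p [521.6 194.1 210.4] yaw -11.62 tilt [0.36 0.05] F [0.7 0.2 2.7] M [-0.06 -0.07 -0.02] w 17.0 ff 61.9
```

View pics/g.png

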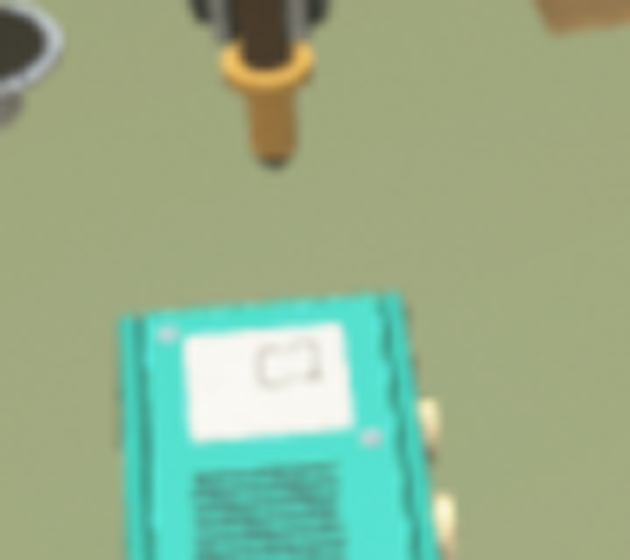

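The stamp has lifted clear; the radio and label did not move, with the box at crop (290,363). The mark itself isn't visible at this resolution. Next I go back over the stand.

jog_arm([
  [[-25, 8.7, -10, 0, 0, 0, 10], [-45, 15.7, -12, 0, 0, 0, 10], [-50, 17.5, -5, 0, 0, 0, 10], [-50, 17.5, 0, 0, 0, 0, 10], [-50, 17.5, 0, 0, 0, 0, 10]],
])

```text
clock: 13.2
tcp_pos: [551.3, -38.8, 232.0]
orientation: [0.775, 0.632, 0.0, 0.001]
ft_force: [0.4, 0.1, -1.4]
grip_width: 17.0
finger_force: 61.8
```

jog_arm([
  [[-50, 17.5, 0, 0, 0, 0, 10], [-50, 17.5, 0, 0, 0, 0, 10], [-50, 17.5, 0, 0, 0, 0, 10], [-40, 14, 0, 0, 0, 0, 10], [-24.7, 9, 0, 0, 0, 0, 10]],
])

```text
clock: 13.82
tcp_pos: [581.6, -264.9, 231.4]
orientation: [0.776, 0.631, 0.0, 0.0]
ft_force: [-0.6, -0.1, -1.0]
grip_width: 17.3
finger_force: 61.8
```

jog_arm([
  [[0, 0, 20, 0, 0, 0, 10], [0, 0, 40, 0, 0, 0, 10], [0, 0, 30, 0, 0, 0, 10], [0, 0, 15, 0, 0, 0, 10], [0, 0, 0, 0, 0, 0, 10]],
])

```text
clock: 14.45
tcp_pos: [581.4, -262.4, 125.6]
orientation: [0.775, 0.632, -0.0, -0.001]
ft_force: [0.2, 0.2, -1.1]
grip_width: 16.9
finger_force: 62.0
```

```bash
python3 plan.py; python3 - <<'E'
from rig import *
from h import *
from plan import show
d=capture("side"); s,R=show(); p=s["tcp_pos"]; print(proj(C["side"],[p-[0,0,68],[581.7,-262.5,48]]))
cv2.imwrite("pics/i.png",cv2.resize(d["frame"][270:370,240:340],None,fx=6,fy=6,interpolation=cv2.INTER_CUBIC)[...,::-1])
E
```

```text
t 14.45 p [ 581.4 -262.4  125.6] yaw -11.62 tilt [-0.05  0.04] F [ 0.2  0.2 -1.1] M [ 0.02 -0.    0.07] w 16.9 ff 62.0
t 14.5 p [ 582.  -262.7  126.9] yaw -11.62 tilt [ 0.04 -0.02] F [-0.3 -0.3 -1. ] M [ 0.01 -0.03 -0.02] w 17.0 ff 62.0
[[289.52226038 335.77612212]
 [289.2080216  339.07245828]]
```

View pics/i.png

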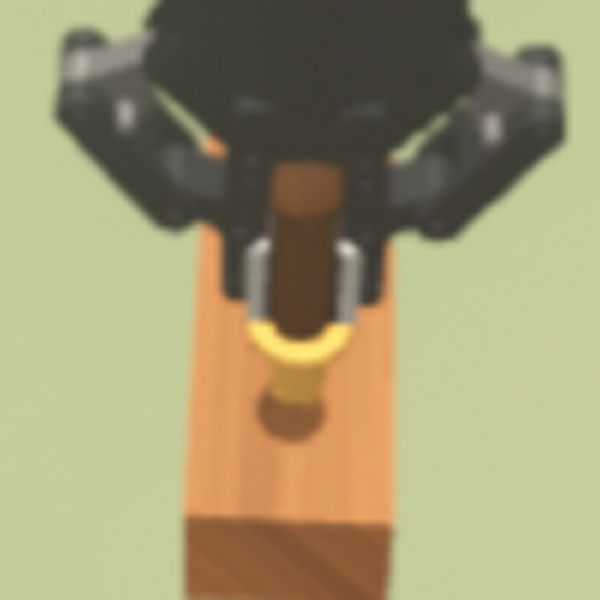

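The nose at crop (296,395) is over the bore mouth (291,410), about 0.8 mm too far +x. I'll correct that and insert.

jog_arm([
  [[0, -0.8, 3, 0, 0, 0, 10], [0, 0, 5, 0, 0, 0, 10], [0, 0, 5, 0, 0, 0, 10]],
])

```text
clock: 14.88
tcp_pos: [581.0, -262.5, 112.9]
orientation: [0.775, 0.632, 0.0, 0.0]
ft_force: [-0.8, -0.2, -1.6]
grip_width: 17.2
finger_force: 62.0
```

jog_arm([
  [[0, 0, 6, 0, 0, 0, 10], [0, 0, 8, 0, 0, 0, 10], [0, 0, 8, 0, 0, 0, 10], [0, 0, 3, 0, 0, 0, 10], [0, 0, 0, 0, 0, 0, 10]],
])

```text
clock: 15.5
tcp_pos: [580.7, -262.3, 87.6]
orientation: [0.775, 0.632, -0.0, -0.0]
ft_force: [-0.3, -0.5, -1.0]
grip_width: 17.0
finger_force: 62.0
```

```bash
python3 plan.py
```

```text
t 15.5 p [ 580.7 -262.3   87.6] yaw -11.62 tilt [-0.02  0.02] F [-0.3 -0.5 -1. ] M [-0.    0.04 -0.05] w 17.0 ff 62.0
```

No contact so far. I'll lower slowly to seat.

jog_arm([
  [[0, 0, 1.5, 0, 0, 0, 10], [0, 0, 1.5, 0, 0, 0, 10], [0, 0, 0.5, 0, 0, 0, 10]],
])

```text
clock: 15.88
tcp_pos: [580.9, -262.4, 84.4]
orientation: [0.775, 0.632, 0.0, -0.0]
ft_force: [0.0, 1.2, -1.7]
grip_width: 16.7
finger_force: 62.0
```

jog_arm([
  [[0, 0, 0.7, 0, 0, 0, 10], [0, 0, 0, 0, 0, 0, 10]],
])

```text
clock: 16.12
tcp_pos: [580.9, -262.4, 83.7]
orientation: [0.775, 0.632, 0.0, -0.0]
ft_force: [0.1, -0.1, -0.6]
grip_width: 17.1
finger_force: 62.0
```

jog_arm([
  [[0, 0, 0.7, 0, 0, 0, 10], [0, 0, 0, 0, 0, 0, 10]],
])

```text
clock: 16.38
tcp_pos: [580.9, -262.5, 83.0]
orientation: [0.775, 0.632, 0.0, 0.0]
ft_force: [-0.1, -0.4, -1.7]
grip_width: 17.2
finger_force: 62.1
```

jog_arm([
  [[0, 0, 0.7, 0, 0, 0, 10], [0, 0, 0, 0, 0, 0, 10]],
])

```text
clock: 16.62
tcp_pos: [581.0, -262.5, 83.0]
orientation: [0.775, 0.632, 0.0, 0.0]
ft_force: [-2.1, 2.2, 4.9]
grip_width: 17.1
finger_force: 62.1
```

jog_arm([
  [[0, 0, 0.5, 0, 0, 0, 10], [0, 0, 0, 0, 0, 0, 10]],
])

```text
clock: 16.88
tcp_pos: [581.0, -262.5, 82.9]
orientation: [0.775, 0.632, 0.0, 0.0]
ft_force: [-3.1, 2.3, 8.3]
grip_width: 16.9
finger_force: 62.2
```

Seated: it touches at TCP z 83.0, the same as at the grasp. I'll relieve the force and release.

jog_arm([
  [[0, 0, -0.8, 0, 0, 0, 10], [0, 0, 0, 0, 0, 0, 10], [0, 0, 0, 0, 0, 0, 17]],
], newtons=20)

```text
clock: 17.25
tcp_pos: [581.0, -262.4, 82.9]
orientation: [0.775, 0.632, 0.0, 0.0]
ft_force: [-2.5, 1.6, 5.6]
grip_width: 17.6
finger_force: 50.2
```

jog_arm([
  [[0, 0, 0, 0, 0, 0, 20], [0, 0, 0, 0, 0, 0, 28], [0, 0, 0, 0, 0, 0, 40], [0, 0, 0, 0, 0, 0, 45]],
])

```text
clock: 17.75
tcp_pos: [580.9, -262.4, 82.5]
orientation: [0.775, 0.632, 0.0, -0.0]
ft_force: [-0.4, 0.3, -0.2]
grip_width: 45.1
finger_force: 0.0
```

```bash
python3 plan.py
```

```text
t 17.75 p [ 580.9 -262.4   82.5] yaw -11.63 tilt [0.   0.01] F [-0.4  0.3 -0.2] M [0.05 0.02 0.  ] w 45.1 ff 0.0
```

jog_arm([
  [[0, 0, -10, 0, 0, 0, 45], [0, 0, -25, 0, 0, 0, 45], [0, 0, -35, 0, 0, 0, 45], [0, 0, -40, 0, 0, 0, 45], [0, 0, -30, 0, 0, 0, 45]],
])

```text
clock: 18.38
tcp_pos: [581.2, -262.7, 225.5]
orientation: [0.775, 0.632, 0.0, 0.001]
ft_force: [-0.4, -0.4, -0.0]
grip_width: 45.0
finger_force: 0.0
```

jog_arm([
  [[20, 0, -20, 0, 0, 0, 45], [40, 0, -10, 0, 0, 0, 45], [40, 0, 0, 0, 0, 0, 45], [20, 0, 0, 0, 0, 0, 45], [0, 0, 0, 0, 0, 0, 45]],
])

```text
clock: 19.0
tcp_pos: [605.2, -143.2, 252.5]
orientation: [0.774, 0.633, -0.0, -0.0]
ft_force: [-0.3, -0.3, 0.3]
grip_width: 45.0
finger_force: 0.0
```

```bash
python3 - <<'E'
from rig import *
from h import *
from plan import show
d=capture("side"); show()
cv2.imwrite("pics/j.png",cv2.resize(d["frame"][150:400,170:370],None,fx=2.4,fy=2.4,interpolation=cv2.INTER_CUBIC)[...,::-1])
a=C["side"]["frame"]; m=(np.abs(a.astype(int)-d["frame"]).max(2)>60); print(m[170:235,200:260].sum(), m[280:375,265:315].sum(), [r["location"] for r in regions_of("side","stamp")[:1]])
E
```

```text
t 19.05 p [ 605.  -144.4  252.4] yaw -11.55 tilt [-0.02 -0.  ] F [ 0.1  0.4 -0.5] M [-0.03  0.03  0.06] w 44.9 ff 0.0
117 8 [[330.8, 286.8]]
```

View pics/j.png

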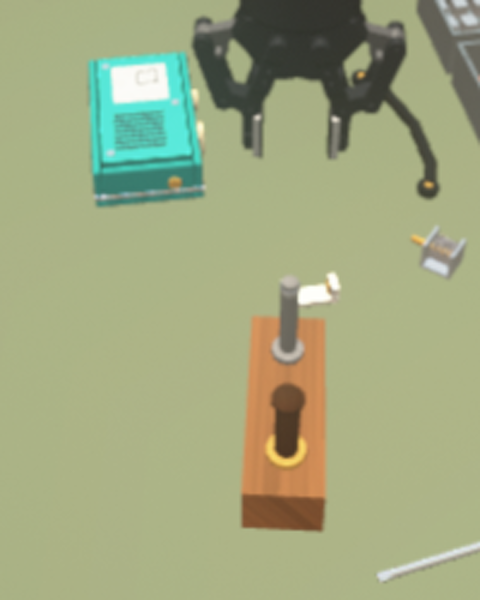

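The stamp stands upright with its collar on the stand (crop (287,447)). The radio and everything else are where they were, and the gripper is clear.

```bash
python3 -c "
from rig import *
print(close_job())"
```

```text
the job is handed in; nothing more can be done
None
```

The stamp was pressed on the label at about 12 N for over a second, lifted straight off and set back fully home in its bore, and the job was handed in at 19 s; no mark showed in the camera picture, so I could not see the print itself.

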